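# Draw a viewer's mounting foot into line with the taper drift

## Task

The mounting foot has been slid into its guides on the upturned viewer head, but its holes do not quite meet the holes in the floor beneath. Take the tapered drift with the square handle from the tool rack and push its nose through the foot's large centre hole into the hole below, so that the drift itself draws the foot into line, going on until its collar sits flat on the foot. Let go and leave the drift standing there for the screws to be fitted, and leave the other tools, the screw tray and the jar where they are.

Things in the scene. Friction and masses are not known exactly. Their poses are not given: they have to be found in the camera images.
- drift_grip (a point): Taper drift, 142 mm long, hanging nose down in one of the rack's three holes (which one varies). Black square handle 24 x 24 x 68 mm; below it the nose, see drift_tip. This point: centre of the handle, on the axis. z runs from tip to handle, x and y are square to the handle's flats; in the rack x lies across the row of tools to within 10 degrees. 0.17 to 0.34 kg, mostly in the steel nose.
- drift_collar (a point): Centre of the flat underside of the drift's round steel collar (34 mm across, 6 mm thick, just below the handle), 40 mm from the handle's centre towards the tip; axes as drift_grip.
- drift_tip (a point): Centre of the drift's blunt tip, 6 mm across, 66 mm from the collar's underside; axes as drift_grip. From the tip a straight taper 42 mm long widens to a steel shank 18.6 mm across and 24 mm long, which ends at the collar.
- foot_hole (a point): Centre, at the upper face, of the large 20 mm hole in the mounting foot, a plate 60 x 130 x 10 mm lying flat on the head's steel floor. z points out of the hole, square to the plate, leaning 27 degrees (0.47 rad) from vertical towards the robot; y runs level along the guides, x up the slope. A rail on each long side of the foot stands 5 mm above it, its inner edge 27 mm from the centre line.
- floor_hole (a point): Centre of the matching 20 mm hole in the head's steel floor, at the floor's upper face, on which the foot lies; fixed to the head, axes as foot_hole. The floor is 12 mm thick; below it the head is hollow for 46 mm more and open beneath, so the nose has free room.
- foot (a joint): How far the foot stands from its place along the guides, in m: 0 when its hole is in line with the floor's hole, positive towards +y of floor_hole. It starts 4.5 to 7.5 mm off, slides with about 4 N of drag either way, is not sprung, and goes 10 mm either side of 0.
- stand: Tilting assembly stand of grey cast metal, fixed to the bench: base 170 x 210 mm, two cheeks with black star knobs (243 mm wide over these) and between them the upturned dark viewer head, 120 x 150 x 58 mm, sloping down to the robot, its two eyepieces at the low side. About 160 mm high. Origin: on the table below floor_hole (120 mm higher); x to the far side, y level along the guides.
- rack: Open plywood tool rack, fixed to the bench: top board 70 x 240 mm, upper face 95 mm above the table, three 21 mm holes in a row, 70 mm apart; 264 mm long with its end boards, base board 100 mm deep. Origin: centre of the underside; y along the row, x across it. The tools hang by their collars, noses in sight below the board, tops 70 to 76 mm above it.
- punch_mid (a point): Pin punch, a bystander in the rack: a bare dark hexagon bar 15 mm thick, 134 mm long over all, straight and blunt below its small collar. Point 35 mm above the rack's top board.
- driver_mid (a point): Nut driver, a bystander in the rack: round grey handle 29 mm thick, slim shaft with a socket end. Point 35 mm above the rack's top board.
- screw_tray_mid (a point): White open tray of screws, 75 x 55 x 22 mm, bystander; its centre.
- mallet_mid (a point): Small mallet lying down, 185 mm long, wooden handle and steel head with white plastic faces, bystander; point on the handle's axis.
- grease_jar_mid (a point): White jar with a black lid, 56 mm across, 50 mm high, bystander; its centre.
- drift: The same taper drift as a whole; origin at drift_collar, axes as drift_grip.
There are look-alikes about, which are no part of the job. What is shaped like the drift but pink is not meant.

How it is judged:
By the outcome, as a careful person would: the job done as asked, in the order asked, and still so for the second after the job is handed in, with the robot touching nothing.
It also fails if it takes over 45 s, if anything falls off the work surface, if the arm or the gripper's body presses on something with over 40 N, if the wrist force passes 120 N, or if a joint passes its speed limit or range.

## Robot

A 6-joint arm with a two-finger parallel gripper is mounted at the origin on the work surface. World frame = base frame: x ahead of the robot, y to its left, z up, the work surface at z = 0. Lengths are in m, angles in rad, forces in N, time in s.
With the tool pointing down it reaches from about 0.375 to 0.975 m from the base axis. Payload 3.8 kg.
Tool frame: the origin (TCP) lies on the centre line of the jaws, within the pads' length; the fingertips stand 25 mm ahead of it and the grasp point (between the pads) lies 6 mm ahead of it; y points along the fingers, z is the direction in which the jaws open and shut, and the axes are right-handed (so a half turn about y gives the same grasp; the last joint's range is limited). The gripper opens to 85 mm and grips with 20 to 120 N. Pads are 22 mm wide; open, the fingers measure 114 mm over their backs; the gripper's body (76 mm by 85 mm) begins 54 mm behind the grasp point. The pads swing forward as they close: fully open they stand 13 mm farther back than shut.
Start: joints at [-1.2, 0.264, 1.604, -0, 1.274, -0.037], TCP at [0.268, -0.62, 0.256] pointing down, gripper open.
Joint ranges: [-2.63, 2.63], [-0.94, 2.18], [0.31, 2.57], [-1.31, 4.45], [0, 2.66], [-2.55, 2.55]. Speed limits (rad/s): [2.57, 2.57, 3.14, 3.14, 3.14, 3.14].

## Interface

Orientations are given as a rotation vector (axis times angle).
In Python, from workcell import bot gives the robot as it stands.
- The arm moves only by the shell command python3 -m jog 'ROWS' [FORCE]. ROWS is JSON, a list of rows, each a list of 5 numbers: the shift along the world's x, y, z in mm, then the turn about the world's z in degrees, then the finger opening in mm, from 0 to 85.4. A call has exactly 10 rows; each row is the pose to reach, as a shift and turn from the pose commanded when the call began; what a row does not reach only later rows make up. A row lasts 1/8 s, in which the tool goes at most 62.5 mm and 10.7 degrees, less where a joint would pass 70% of its speed; a pose out of reach is approached as far as the arm can. A call with a gripper value outside its range is refused whole. The fingers move at their own pace and stop on an object; FORCE is the grip in N (left out, the last holds). Time passes only in rows, so rows that repeat a pose let the fingers close, or fill a call up. It gives the time, the measured TCP pose, the force and the opening at its end, in the units of the state.
- bot.read_state(): the state, without advancing time (a new reading comes with each control period).
- bot.read_camera(name): name is "scene" or "top" or "wrist"; returns a dict with "pixels" (400x640x3 uint8, red, green, blue), "fx", "fy", "cx", "cy" (pixels), "R" (3x3) and "t" (3): a world point X has camera coordinates R X + t. Camera axes: x right, y down, z forward; pixel columns grow to the right and rows downward; lengths in m; the calibration is good to about 2 mm. The wrist camera is an equidistant fisheye: a pixel r from the principal point sees the ray r / f radians off the axis. A picture is of the moment at which its call begins. There is no depth.
- bot.finish_job(): hands the job in, once; it reports no verdict.
The state is a dict: "time": time; "q": joint angles; "joint_vel": joint speeds; "joint_torque": joint torques, N m; "tool_pos": TCP position; "tcp_rot": TCP orientation; "wrist_force": force on the tool from outside, world axes, zero at the start; "torque": the same for the moment, N m; "width": opening from 0.0 (shut) to 1.0 (fully open).
Only numpy, scipy, OpenCV 4.12 (cv2) and the standard library are available. Lean on these libraries where they do the work, as an engineer would, in place of code of your own. Each camera call takes 0.05 s, during which the arm holds its last target.

## Working session

There is one attempt and no reset: what is moved stays moved. The work goes in short steps, Python scripts to look and compute and a shell command to move; the robot and the scene stay as the last step left them, time stands still between calls to the robot, and variables do not carry over. Pictures are saved under pics/ and viewed, and the job is handed in when it is done.

```bash
ls; mkdir -p pics
python3 - <<'E'
from workcell import bot
import cv2
print(bot.read_state())
for n in("scene","top","wrist"):
    c=bot.read_camera(n); cv2.imwrite(f"pics/{n}0.png",c["pixels"][:,:,::-1]); print(n,c["fx"],c["fy"],c["cx"],c["cy"],c["R"],c["t"])
E
```

```text
pics
{'time': 0.0, 'q': array([-1.19992523e+00,  2.64758619e-01,  1.60538208e+00,  2.18617186e-05,
        1.27368977e+00, -3.68837550e-02]), 'joint_vel': array([ 0.00067672,  0.00080284, -0.00142958,  0.00071103,  0.00014359,
        0.00109666]), 'joint_torque': array([ 1.38074720e-03, -5.15103471e+01, -3.67312825e+01, -1.22977403e-04,
        1.28160033e-02,  3.08977940e-05]), 'tool_pos': array([ 0.26744033, -0.6190228 ,  0.25495391]), 'tcp_rot': array([-0.41327041,  1.99944279, -1.99493534]), 'wrist_force': array([ 0.20730835,  0.29879026, -0.00400181]), 'torque': array([ 0.03886171, -0.04113585, -0.00320824]), 'width': 1.0000040744252876}
scene 412.6981857472507 412.6981857472507 319.0228820281092 204.3272744309399 [[-0.51245532  0.85857484  0.01545255]
 [ 0.65460235  0.40223095 -0.64008282]
 [-0.5557745  -0.31789857 -0.7681505 ]] [ 0.31829177 -0.32796524  1.34584058]
top 400.02355195078167 400.02355195078167 320.3241447662504 196.26642387319936 [[-0.01664945 -0.99978337  0.01249027]
 [-0.99327223  0.01510666 -0.11481317]
 [ 0.11459961 -0.01431782 -0.99330858]] [0.00832241 0.61918223 0.87194559]
wrist 309.70691628693146 309.70691628693146 321.4639570798379 202.38922434499426 [[ 0.3965618  -0.9180057  -0.00206615]
 [-0.8852515  -0.3830065   0.26388597]
 [-0.24304018 -0.10281803 -0.96455167]] [-0.67438291 -0.03301823  0.37946586]
```

View pics/scene0.png

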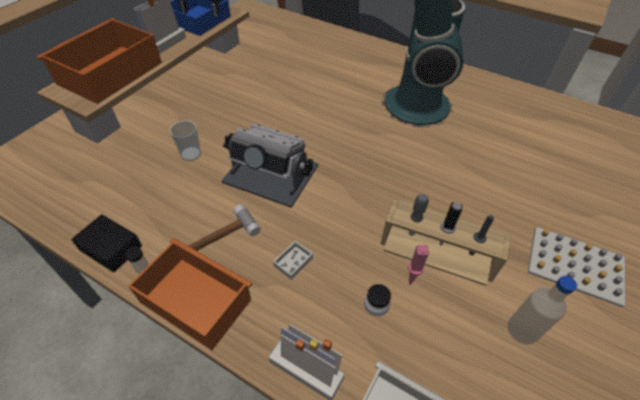

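View pics/top0.png

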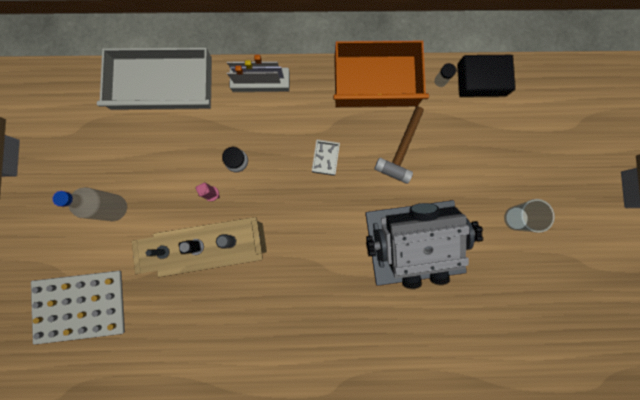

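View pics/wrist0.png

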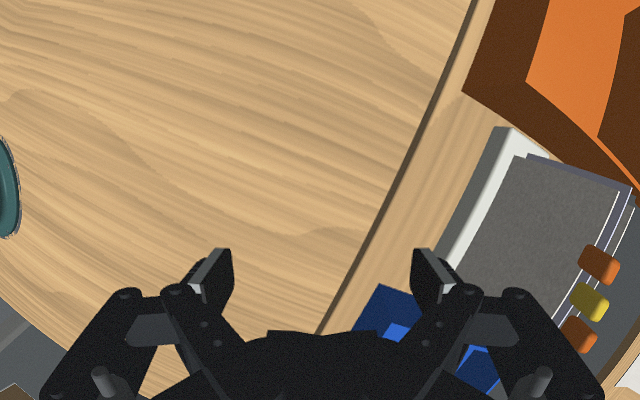

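```bash
cat > h.py <<'E'
from workcell import bot
import cv2, numpy as np
from scipy.spatial.transform import Rotation as Ro
def cam(n):
    c=bot.read_camera(n); c["R"]=np.array(c["R"]); c["t"]=np.array(c["t"]); return c
def ray(c,n,u,v):
    x=(u-c["cx"]);y=(v-c["cy"])
    if n=="wrist":
        r=np.hypot(x,y); th=r/c["fx"]; d=np.array([np.sin(th)*x/max(r,1e-9),np.sin(th)*y/max(r,1e-9),np.cos(th)])
    else: d=np.array([x/c["fx"],y/c["fy"],1.])
    return -c["R"].T@c["t"], c["R"].T@d
def onz(c,n,u,v,z):
    o,d=ray(c,n,u,v); return o+d*(z-o[2])/d[2]
def proj(c,n,X):
    p=c["R"]@np.array(X)+c["t"]
    if n=="wrist":
        r=np.hypot(p[0],p[1]); th=np.arctan2(r,p[2]); return np.array([c["cx"]+c["fx"]*th*p[0]/r,c["cy"]+c["fx"]*th*p[1]/r])
    return np.array([c["cx"]+c["fx"]*p[0]/p[2],c["cy"]+c["fy"]*p[1]/p[2]])
def tri(rs):
    A=np.zeros((3,3));b=np.zeros(3)
    for o,d in rs:
        d=d/np.linalg.norm(d);P=np.eye(3)-np.outer(d,d);A+=P;b+=P@o
    X=np.linalg.solve(A,b); return X,[np.linalg.norm((np.eye(3)-np.outer(d,d)/(d@d))@(X-o)) for o,d in rs]
def crop(c,fn,u0,v0,w,h,s):
    im=c["pixels"][v0:v0+h,u0:u0+w,::-1]; cv2.imwrite(fn,cv2.resize(im,None,fx=s,fy=s,interpolation=cv2.INTER_CUBIC))
E
python3 - <<'E'
from h import *
t=cam("top"); s=cam("scene")
crop(t,"pics/t1.png",120,200,160,100,5)
crop(t,"pics/t2.png",350,190,150,110,5)
crop(s,"pics/s1.png",370,180,150,110,5)
crop(s,"pics/s2.png",210,110,120,100,5)
st=bot.read_state(); print(Ro.from_rotvec(st["tcp_rot"]).as_matrix().round(3), st['time'])
E
```

```text
[[-0.918 -0.     0.397]
 [-0.397  0.001 -0.918]
 [-0.    -1.    -0.001]] 0.25
```

View pics/t1.png

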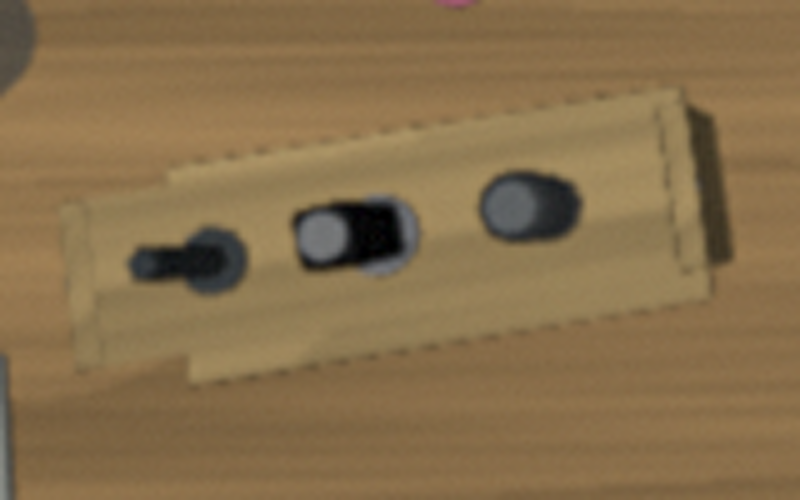

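View pics/t2.png

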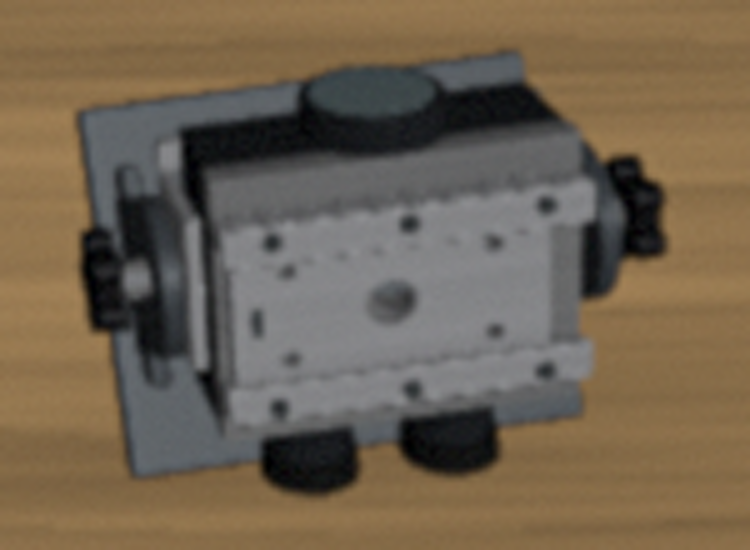

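View pics/s1.png

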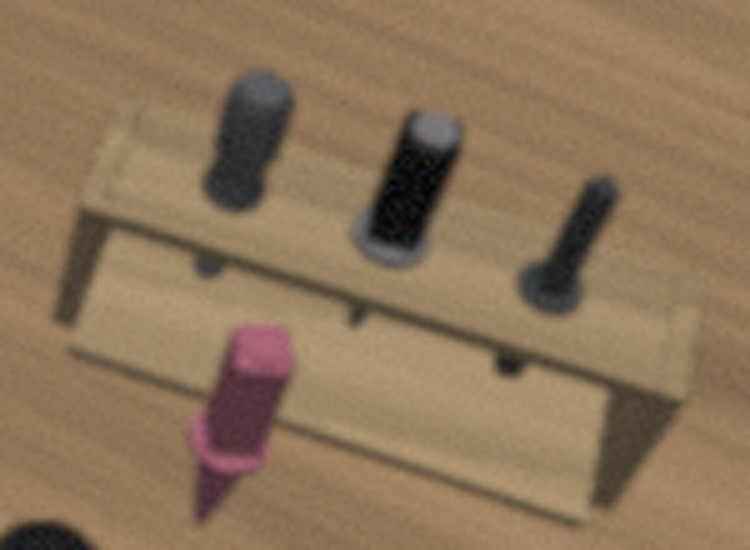

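View pics/s2.png

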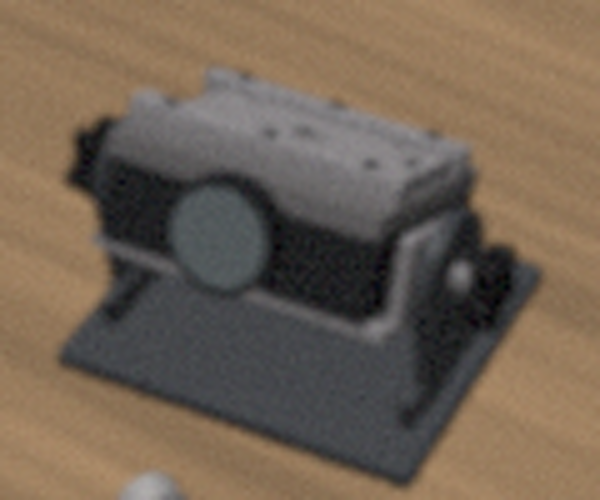

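Run:
```python
from h import *
t=cam("top"); s=cam("scene")
T=lambda u,v,z,a,b:onz(t,"top",a+u/5,b+v/5,z).round(4)
print("collar",T(380,235,.101,120,200),"top",T(323,237,.170,120,200))
print("scene top",onz(s,"scene",370+436/5,180+131/5,.17),"collar",onz(s,"scene",370+392/5,180+238/5,.101))
print("tri top",tri([ray(t,"top",120+323/5,200+237/5),ray(s,"scene",370+436/5,180+131/5)]))
a=T(170,180,.095,120,200);b=T(670,92,.095,120,200);print("edge",a,b,np.degrees(np.arctan2(*(b-a)[:2])))
a=T(85,345,.095,120,200);b=T(705,298,.0,120,200)
h=T(391,301,.129,350,190);print("hole",h)
for p,q,z in(((272,243),(547,204),.149),((280,407),(546,370),.12)):
  a=T(*p,z,350,190);b=T(*q,z,350,190);print(a,b,np.degrees(np.arctan2(*(b-a)[:2])))
print("tri hole",tri([ray(t,"top",350+391/5,190+301/5),ray(s,"scene",210+305/5,110+131/5)]))
print(bot.read_state()['time'])
```

```text
collar [0.5101 0.258  0.101 ] top [0.5101 0.2591 0.17  ]
scene top [0.51198103 0.26223834 0.17      ] collar [0.51549377 0.2630754  0.101     ]
tri top (array([0.50975013, 0.26117901, 0.16694194]), [np.float64(0.0010709434560019933), np.float64(0.0010709434560018495)])
edge [0.5343 0.3474 0.095 ] [0.5677 0.1395 0.095 ] 170.87318172299746
hole [ 0.4961 -0.2151  0.129 ]
[ 0.5199 -0.1637  0.149 ] [ 0.5334 -0.2731  0.149 ] 172.96524360942294
[ 0.4543 -0.1707  0.12  ] [ 0.4671 -0.2793  0.12  ] 173.27791919638005
tri hole (array([ 0.49650668, -0.21654602,  0.12737622]), [np.float64(0.001040008361509741), np.float64(0.00104000836150974)])
0.35
```

```bash
python3 -m jog '[[15,55,20,10,85],[30,110,45,20,85],[45,165,45,30,85],[60,220,45,40,85],[75,275,45,50,85],[90,330,45,60,85],[110,390,45,68,85],[125,450,45,75.7,85],[140,510,45,75.7,85],[155,565,45,75.7,85]]' 60; python3 -m jog '[[10,40,0,0,60],[25,90,0,0,60],[40,140,0,0,60],[55,195,0,0,60],[70,250,0,0,60],[82,290,-10,0,60],[88,313,-20,0,60],[88,313,-30,0,60],[88,313,-30,0,60],[88,313,-30,0,60]]'
python3 - <<'E'
from h import *
c=cam("wrist"); cv2.imwrite("pics/w1.png",c["pixels"][:,:,::-1])
s=bot.read_state(); print(s['time'],s['tool_pos'],s['q'],s['wrist_force'],s['width'])
z=Ro.from_rotvec(s["tcp_rot"]).as_matrix()[:,2];print(z, np.degrees(np.arctan2(z[0],-z[1])))
for z in(.17,.101): print(proj(c,"wrist",[.510,.2595,z]))
E
```

```text
time: 1.6
tool_pos: [0.4228, -0.0526, 0.3017]
tcp_rot: [-1.279, 1.09, -1.093]
wrist_force: [0.5, -0.5, 0.3]
width: 0.994
time: 2.85
tool_pos: [0.5107, 0.2571, 0.2715]
tcp_rot: [-1.279, 1.093, -1.093]
wrist_force: [0.3, -0.4, 0.3]
width: 0.702
2.9 [0.51085579 0.25723955 0.27187274] [ 4.23066873e-01  5.97814973e-02  1.81037051e+00 -2.48412261e-04
  1.27072342e+00  2.66410727e-01] [-0.74392492  0.76968179 -0.17731012] 0.7007446624844585
[9.87742771e-01 1.56088593e-01 7.54404939e-04] 98.97993911058873
[318.91274719 207.48320907]
[319.50688751 187.25127241]
```

View pics/w1.png

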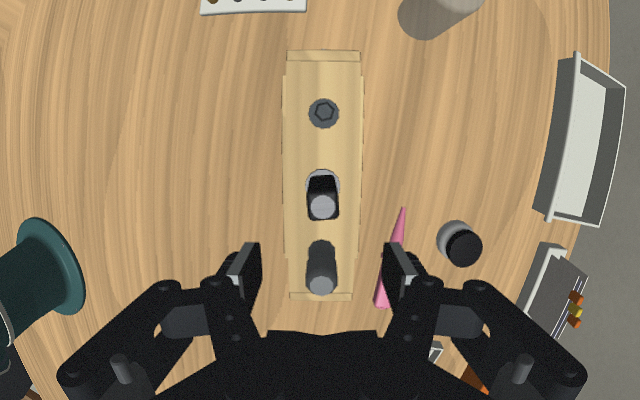

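Run:
```python
from h import *
c=cam("wrist"); s=bot.read_state(); print(s['tool_pos'])
print(proj(c,"wrist",s['tool_pos']-[0,0,.006]),proj(c,"wrist",s['tool_pos']-[0,0,.025]),proj(c,"wrist",s['tool_pos']-[0,0,.135]))
crop(c,"pics/w2.png",270,80,110,140,5)
print(onz(c,"wrist",322.5,207,.17),onz(c,"wrist",322.5,184,.101), -c['R'].T@c['t'])
```

```text
[0.51095139 0.25738179 0.27204167]
[318.07140871 271.87282574] [318.43188048 254.26866861] [319.58709488 199.18445165]
[0.5128445 0.260381  0.17     ] [0.51264843 0.26323468 0.101     ] [0.50204692 0.32319721 0.39014935]
```

View pics/w2.png

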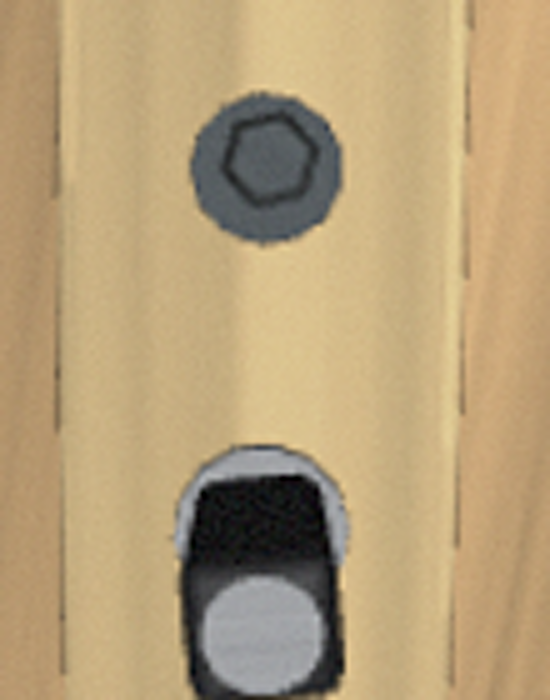

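```bash
python3 -m jog '[[1.6,3,-20,4,60],[1.6,3,-50,4,60],[1.6,3,-80,4,60],[1.6,3,-105,4,60],[1.6,3,-122,4,60],[1.6,3,-131,4,60],[1.6,3,-131,4,60],[1.6,3,-131,4,20],[1.6,3,-131,4,20],[1.6,3,-131,4,20]]' 40;  python3 - <<'E'
from h import *
c=cam("wrist"); cv2.imwrite("pics/w3.png",c["pixels"][:,:,::-1])
s=cam("scene"); crop(s,"pics/s3.png",370,120,160,120,5)
E
```

```text
time: 4.2
tool_pos: [0.5121, 0.2615, 0.1414]
tcp_rot: [-1.309, 1.04, -1.039]
wrist_force: [-3.3, -0.5, 6.1]
width: 0.276
```

View pics/w3.png

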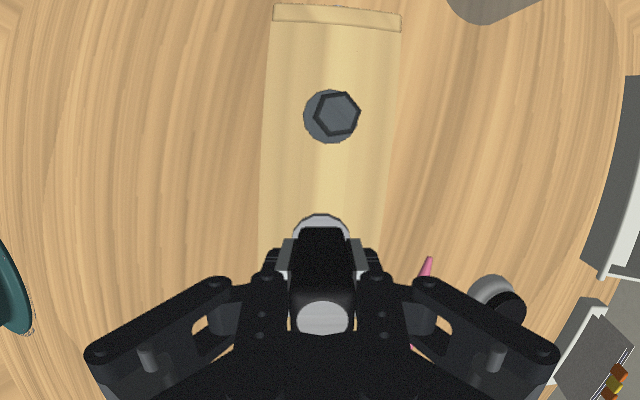

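View pics/s3.png

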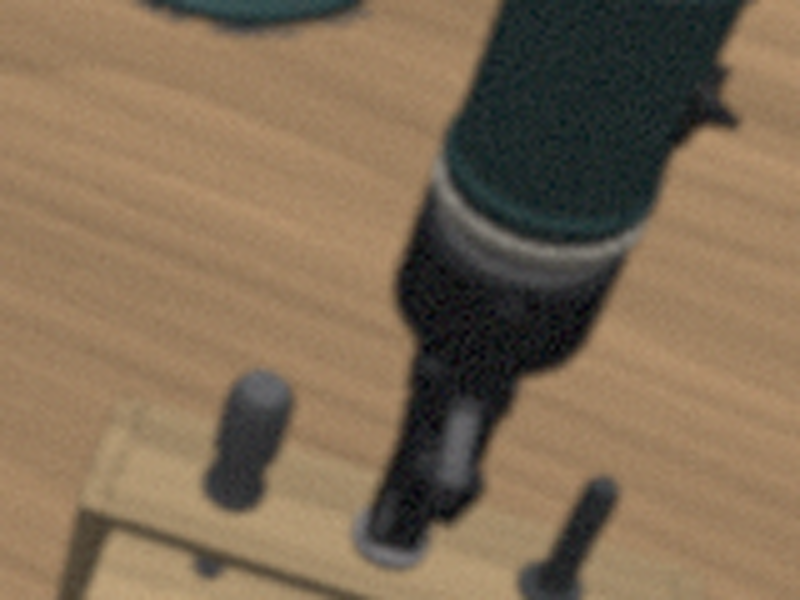

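```bash
python3 -m jog '[[0,0,30,0,20],[0,0,80,0,20],[0,0,125,0,20],[0,0,160,0,20],[0,-20,165,-10,20],[0,-60,165,-20,20],[0,-105,165,-30,20],[-5,-155,165,-40,20],[-5,-205,165,-50,20],[-5,-235,165,-56,20]]' ; python3 -m jog '[[0,-25,0,-5,20],[0,-65,0,-15,20],[-2,-105,0,-25,20],[-4,-145,0,-35,20],[-6,-180,0,-40,20],[-8,-210,0,-40,20],[-10,-230,0,-40,20],[-10,-240,0,-40,20],[-10,-243,-10,-40,20],[-10,-243,-19,-40,20]]'
python3 - <<'E'
from h import *
c=cam("wrist"); cv2.imwrite("pics/w4.png",c["pixels"][:,:,::-1])
t=cam("top"); crop(t,"pics/t4.png",350,180,150,115,5)
s=cam("scene"); crop(s,"pics/s4.png",190,80,160,120,5)
st=bot.read_state();print(st['time'],st['tool_pos'],st['wrist_force'],st['width'])
z=Ro.from_rotvec(st["tcp_rot"]).as_matrix()[:,2];print(z, np.degrees(np.arctan2(z[0],-z[1])))
E
```

```text
time: 5.55
tool_pos: [0.5068, 0.0242, 0.3047]
tcp_rot: [-0.753, 1.739, -1.74]
wrist_force: [0.5, 0.2, -2.7]
width: 0.278
time: 6.8
tool_pos: [0.4972, -0.2159, 0.2853]
tcp_rot: [-0.134, 2.159, -2.157]
wrist_force: [0.1, 0.4, -3.1]
width: 0.279
6.95 [ 0.49673709 -0.21555492  0.28487783] [ 0.31199139 -0.17901054 -3.58155611] 0.276422901038336
[ 0.12395291 -0.99228678 -0.001619  ] 7.120300785751296
```

View pics/w4.png

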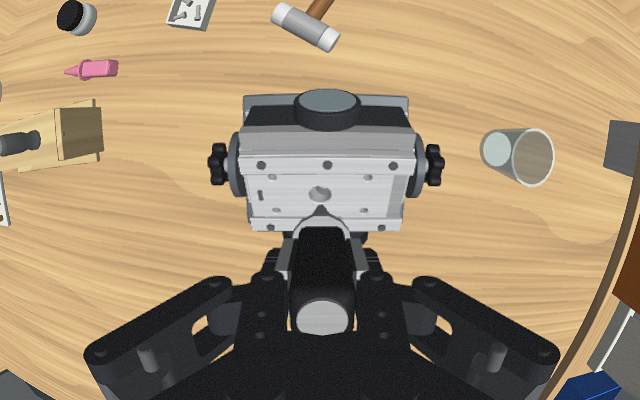

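View pics/t4.png

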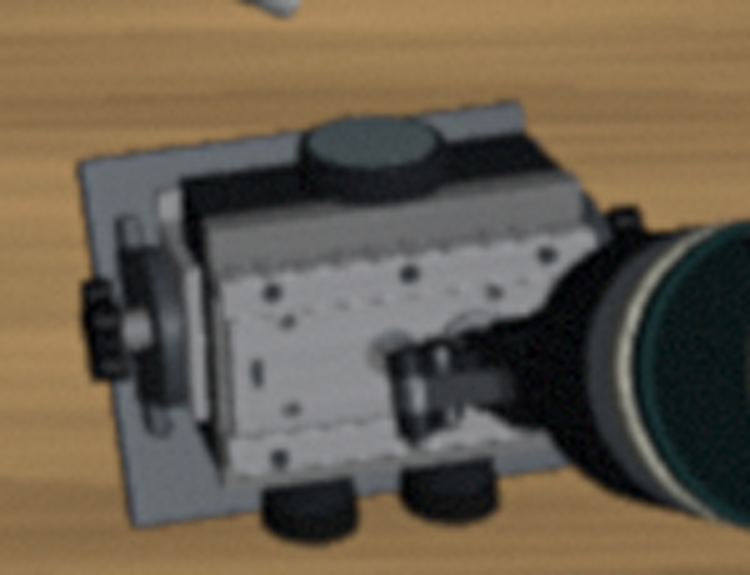

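View pics/s4.png

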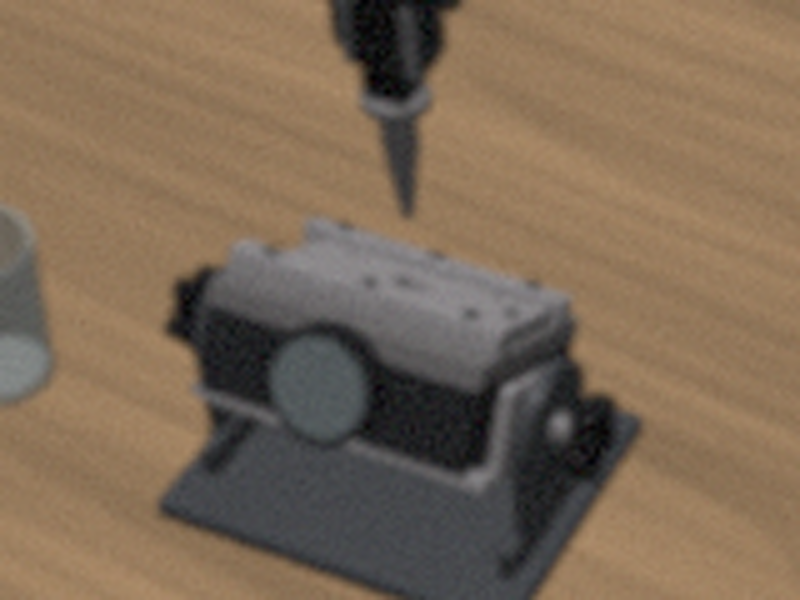

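Run:
```python
from h import *
c=cam("wrist"); crop(c,"pics/w5.png",225,130,200,120,4)
st=bot.read_state()
p=st['tool_pos']; print("pred tip",proj(c,"wrist",p-[0,0,.1124]),p)
```

```text
pred tip [321.99727474 208.45101711] [ 0.49710456 -0.21582287  0.28560517]
```

View pics/w5.png

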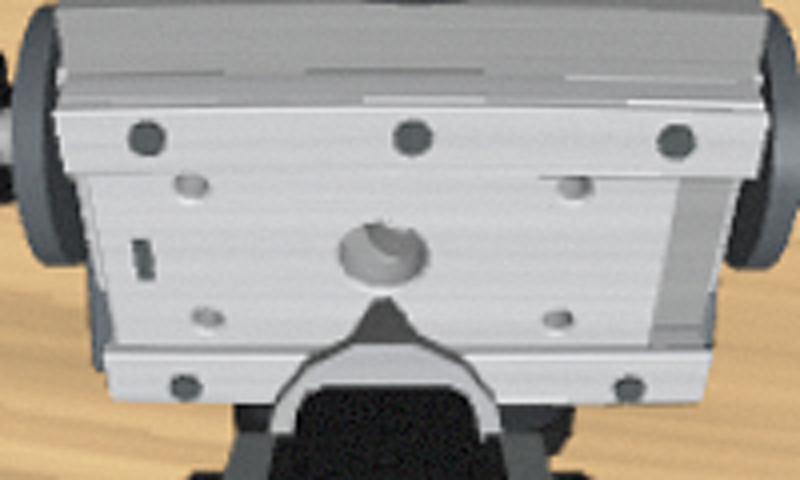

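Run:
```python
from h import *
c=cam("wrist"); t=cam("top")
W=lambda u,v,z:onz(c,"wrist",225+u/4,130+v/4,z)
h=W(383,254,.129); a,m,b=[W(*p,.1486) for p in((147,139),(412,138),(677,141))]
la,lb=[W(*p,.118) for p in((185,387),(629,388))]
d=(a-b);d[2]=0;L=np.linalg.norm(d);d/=L;print("hole",h,"bolts",a,m,b,L,"phi",np.degrees(np.arctan2(-d[0],d[1])))
dl=la-lb;print("low",la,lb,np.degrees(np.arctan2(-dl[0],dl[1])))
for X in(h,a,m,b,(a+b)/2,la,lb,(la+lb)/2): print((X@d).round(4), (X@np.array([d[1],-d[0],0])).round(4))
T=lambda u,v,z:onz(t,"top",350+u/5,190+v/5,z)
print("top: hole",T(391,301,.129)@d,"rail mid",[ (T(*p,z)@d).round(4) for p,z in(((272,243),.1486),((410,224),.1486),((547,204),.1486),((280,407),.118),((413,388),.118),((546,370),.118))])
print(bot.read_state()['time'])
```

```text
hole [ 0.49839562 -0.21493875  0.129     ] bolts [ 0.5218144  -0.16206658  0.1486    ] [ 0.52853683 -0.21732033  0.1486    ] [ 0.53545327 -0.27305443  0.1486    ] 0.11182272650556183 phi 7.005737325775378
low [ 0.45615967 -0.17080265  0.118     ] [ 0.46945993 -0.28005403  0.118     ] 6.941029740339417
-0.2741 0.4685
-0.2245 0.4982
-0.2802 0.4981
-0.3363 0.4982
-0.2804 0.4982
-0.2252 0.4319
-0.3352 0.4318
-0.2802 0.4319
top: hole -0.27402235297527133 rail mid [np.float64(-0.226), np.float64(-0.2811), np.float64(-0.3362), np.float64(-0.2252), np.float64(-0.28), np.float64(-0.3349)]
7.1
```

```bash
python3 -m jog '[[3.7,-2.9,0,0,20],[3.7,-2.9,-10,0,20],[3.7,-2.9,-22,0,20],[3.7,-2.9,-32,0,20],[3.7,-2.9,-39,0,20],[3.7,-2.9,-43,0,20],[3.7,-2.9,-47,0,20],[3.7,-2.9,-50,0,20],[3.7,-2.9,-53,0,20],[3.7,-2.9,-53,0,20]]' 25
python3 - <<'E'
from h import *
c=cam("wrist"); crop(c,"pics/w6.png",225,130,200,120,4)
s=cam("scene"); crop(s,"pics/s6.png",190,80,160,120,5)
E
```

```text
time: 8.35
tool_pos: [0.5004, -0.2191, 0.2328]
tcp_rot: [-0.135, 2.16, -2.157]
wrist_force: [-2.8, 1.2, -1.8]
width: 0.274
```

View pics/w6.png

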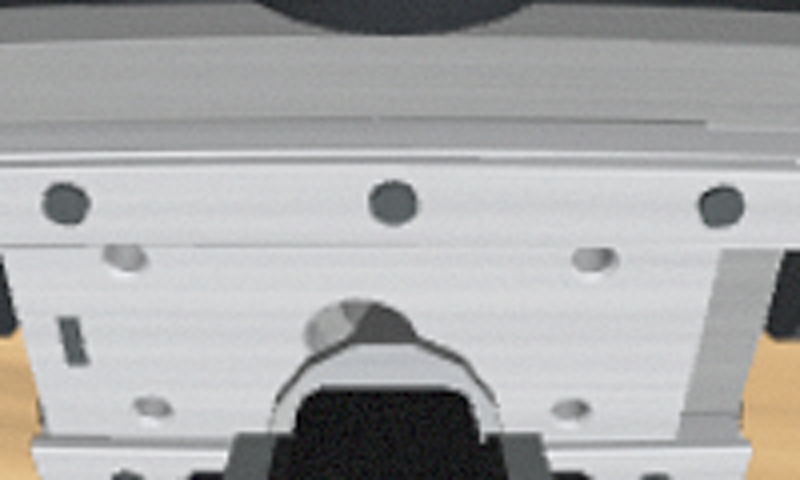

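View pics/s6.png

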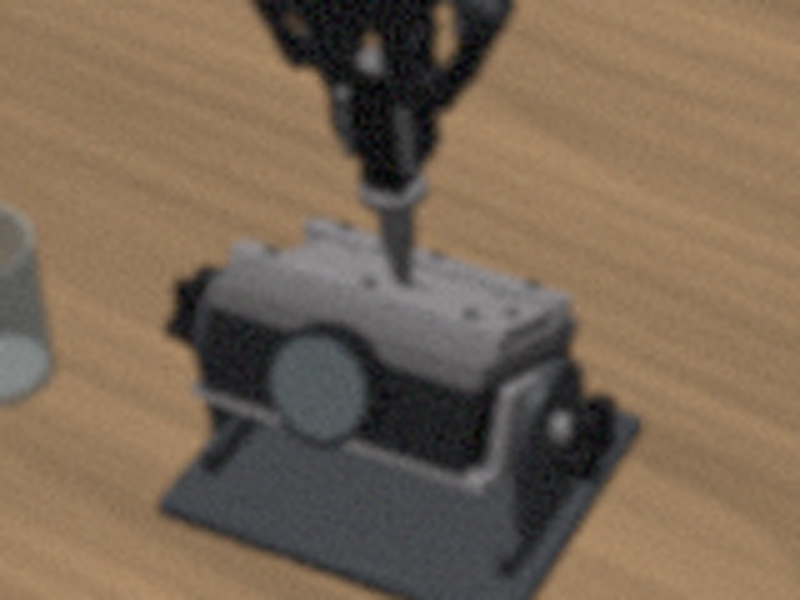

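```bash
python3 -m jog '[[-4,-0.5,0,0,20],[-8.2,-1,-0.5,0,20],[-12.3,-1.5,-1,0,20],[-16.5,-2,-2,0,20],[-24.5,-3,-4,0,20],[-32.6,-4,-6.5,0,20],[-40.3,-4.9,-9.5,0,20],[-47.7,-5.9,-13,0,20],[-47.7,-5.9,-13,0,20],[-47.7,-5.9,-13,0,20]]' 20
python3 - <<'E'
from h import *
c=cam("wrist"); crop(c,"pics/w7.png",225,100,200,150,4)
s=cam("scene"); crop(s,"pics/s7.png",190,80,160,120,5)
E
```

```text
time: 9.7
tool_pos: [0.4545, -0.2255, 0.2218]
tcp_rot: [-0.13, 2.156, -2.157]
wrist_force: [1.8, 4.5, 4.2]
width: 0.276
```

View pics/w7.png

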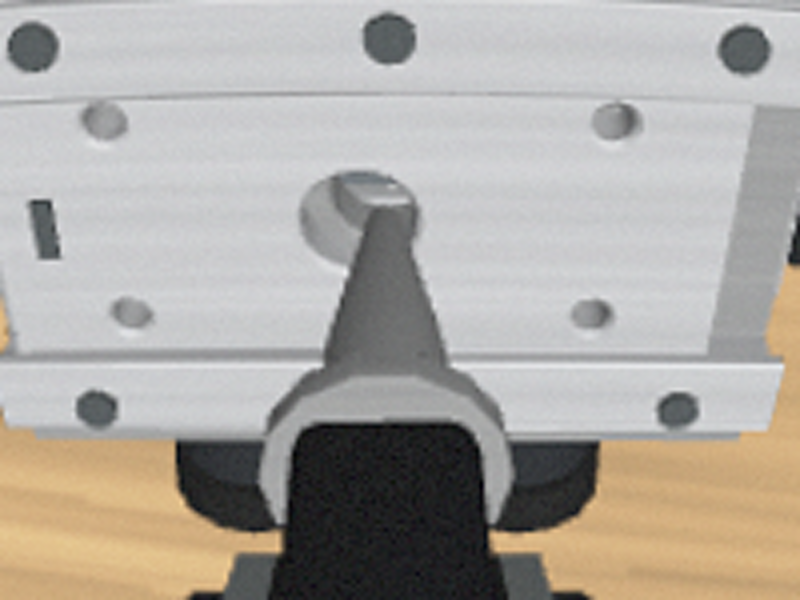

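View pics/s7.png

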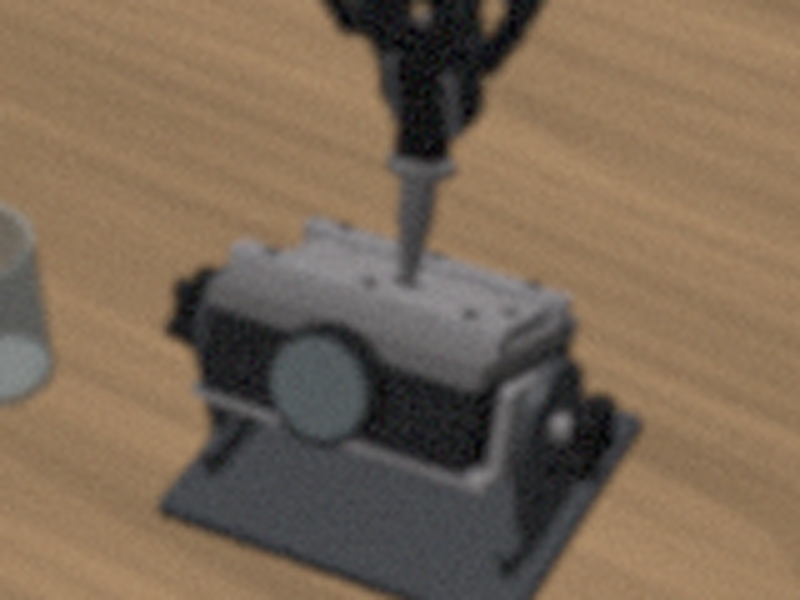

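```bash
python3 -m jog '[[0,0,0,0,20],[1.5,0.1,-3,0,20],[3,0.2,-6,0,20],[4.5,0.3,-9,0,20],[6,0.4,-12,0,20],[7.5,0.5,-15,0,20],[9,0.6,-18,0,20],[10.5,0.7,-21,0,20],[12,0.9,-24,0,20],[13.3,1,-26.7,0,20]]' 35
python3 - <<'E'
from h import *
c=cam("wrist"); crop(c,"pics/w8.png",225,100,200,150,4)
s=cam("scene"); crop(s,"pics/s8.png",190,80,160,120,5)
E
```

```text
time: 11.05
tool_pos: [0.4686, -0.2248, 0.195]
tcp_rot: [-0.129, 2.154, -2.157]
wrist_force: [4.2, 4.7, 6.4]
width: 0.274
```

View pics/w8.png

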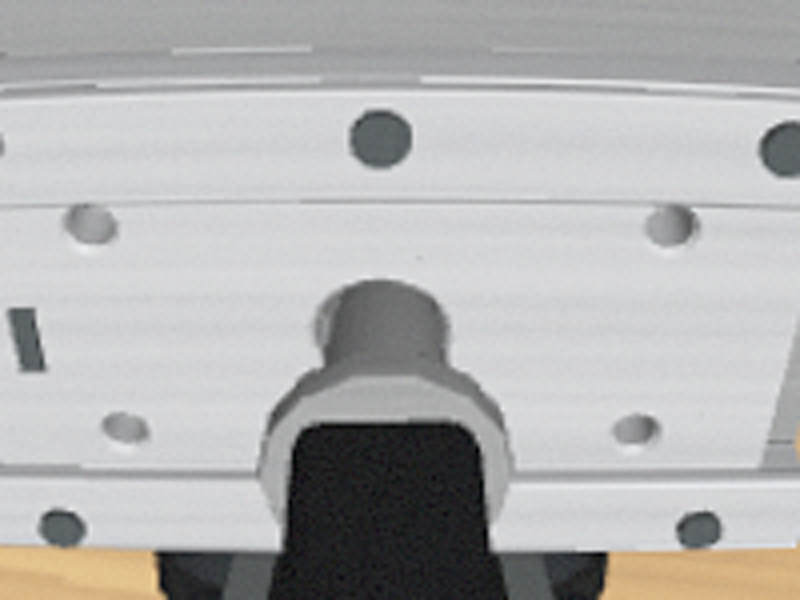

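View pics/s8.png

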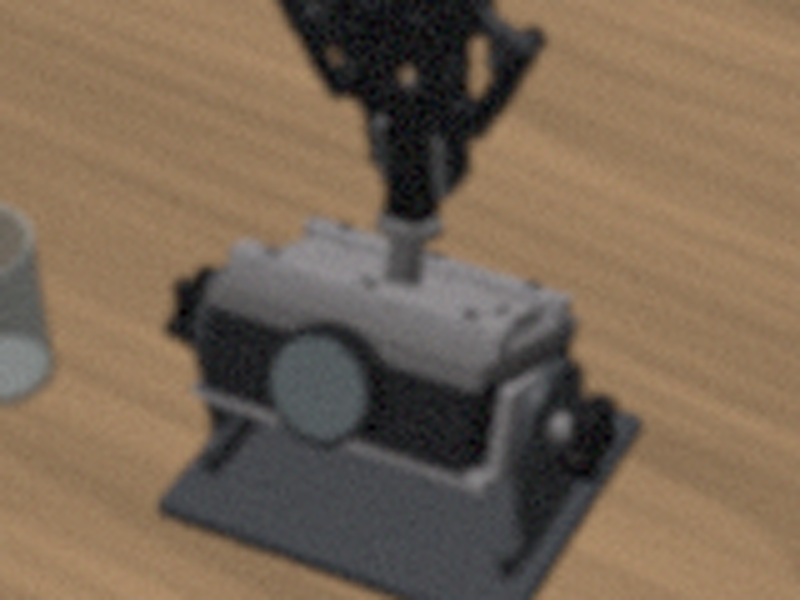

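```bash
python3 -m jog '[[1.5,0.2,-3,0,20],[3,0.4,-6,0,20],[4.5,0.6,-9,0,20],[6,0.8,-12,0,20],[7.5,0.9,-15,0,20],[9,1.1,-18,0,20],[10,1.2,-20,0,20],[11,1.3,-22,0,20],[11.8,1.4,-24,0,20],[12.2,1.4,-25,0,20]]' 35
python3 - <<'E'
from h import *
c=cam("wrist"); crop(c,"pics/w9.png",225,100,200,150,4)
s=cam("scene"); crop(s,"pics/s9.png",190,80,160,120,5)
E
```

```text
time: 12.4
tool_pos: [0.4793, -0.2235, 0.172]
tcp_rot: [-0.134, 2.156, -2.159]
wrist_force: [-8.1, 7.5, 25.5]
width: 0.279
```

View pics/w9.png

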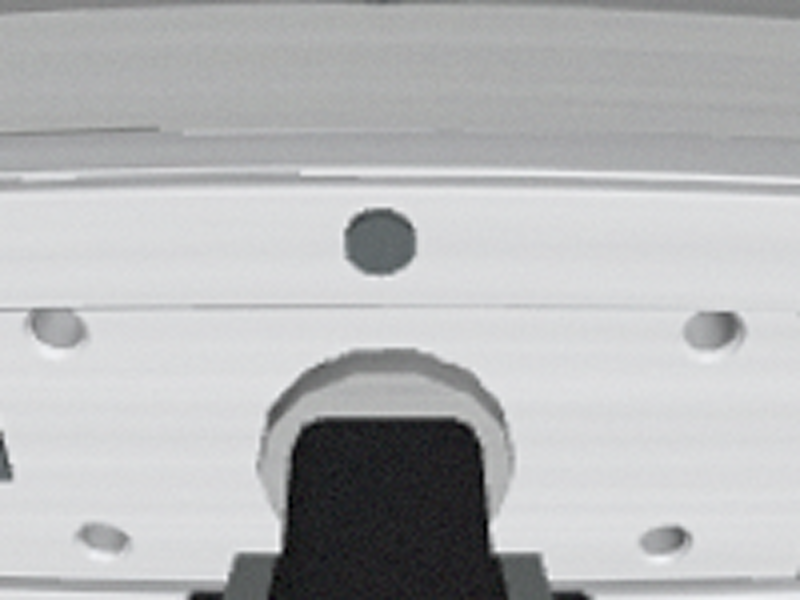

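View pics/s9.png

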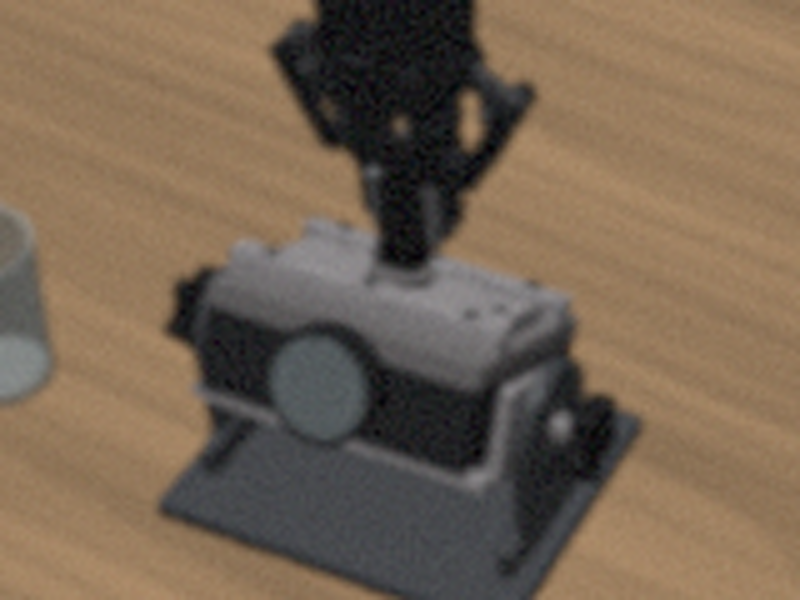

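```bash
python3 -m jog '[[0.2,0,-0.5,0,20],[0.4,0,-1,0,20],[0.6,0,-1.2,0,20],[0.7,0,-1.5,0,20],[0.7,0,-1.5,0,20],[0.7,0,-1.5,0,20],[0.7,0,-1.5,0,20],[0.7,0,-1.5,0,20],[0.7,0,-1.5,0,20],[0.7,0,-1.5,0,20]]' 60
python3 - <<'E'
from h import *
c=cam("wrist"); crop(c,"pics/w10.png",270,160,100,75,8)
t=cam("top"); crop(t,"pics/t10.png",350,180,150,115,5)
E
```

```text
time: 13.75
tool_pos: [0.4794, -0.2236, 0.172]
tcp_rot: [-0.135, 2.156, -2.159]
wrist_force: [-12.3, 7.5, 29.3]
width: 0.273
```

View pics/w10.png

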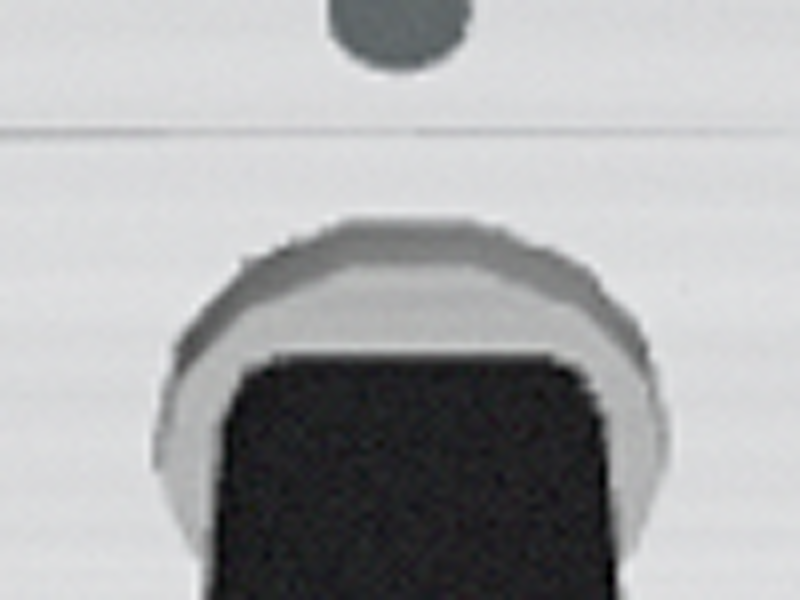

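```bash
python3 -m jog '[[0,0.5,0,0,20],[0,1,0,0,20],[0,1.4,0,0,20],[0,1.4,0,0,20],[0,0.8,0,0,20],[0,0.4,0,0,20],[0,0.4,0,0,20],[0,0.8,0,0,20],[0,0.8,0,0,20],[0,0.8,0,0,20]]' 60
python3 - <<'E'
from h import *
c=cam("wrist");t=cam("top");s=cam("scene")
st=bot.read_state();print(st['tool_pos'],st['wrist_force'],st['torque'])
# predicted collar bottom front (uphill) edge if seated: wrist px
xs=np.array([.9925,.1219,0]);ys=np.array([-.1219,.9925,0]);n=-.454*xs+np.array([0,0,.891]);u=.891*xs+np.array([0,0,.454])
p=st['tool_pos']-[0,0,.006]
for nm,k in(("lower",.040),("upper",.034)):
    print(nm,[proj(c,"wrist",p-k*n+.017*(np.cos(a)*u+np.sin(a)*ys)) for a in(0,np.pi/2,-np.pi/2)])
crop(s,"pics/s11.png",230,100,80,60,10)
E
```

```text
time: 15.1
tool_pos: [0.4794, -0.2235, 0.172]
tcp_rot: [-0.135, 2.155, -2.16]
wrist_force: [-12.1, 6.4, 29.5]
width: 0.278
[ 0.47938593 -0.22350229  0.17196801] [-11.65861964   6.10518208  29.06884871] [1.24446924 1.28798937 0.18439429]
lower [array([321.28419183, 189.68514341]), array([289.88302678, 213.71044151]), array([352.51704182, 213.76874271])]
upper [array([321.29838872, 197.56386241]), array([289.07515889, 221.64845701]), array([353.34658589, 221.70391872])]
```

View pics/s11.png

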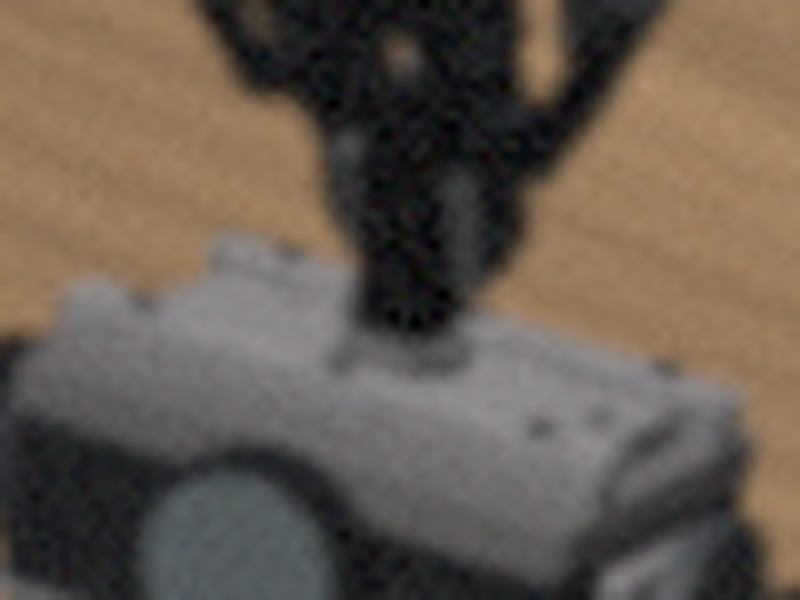

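```bash
python3 -m jog '[[-1,0,0,0,20],[-2,0,0,0,20],[-3,0,0,0,20],[-3,0,-1,0,20],[-3,0,-1,0,20],[-2,0,-1.5,0,20],[-1,0,-1.5,0,20],[0,0,-1.5,0,20],[0,0,-1.5,0,20],[0,0,-1.5,0,20]]' 20
python3 - <<'E'
from h import *
c=cam("wrist")
st=bot.read_state();print(st['tool_pos'],st['wrist_force'],st['torque'])
crop(c,"pics/w12.png",270,160,100,75,8)
E
```

```text
time: 16.5
tool_pos: [0.4794, -0.2235, 0.1719]
tcp_rot: [-0.135, 2.154, -2.161]
wrist_force: [-15.3, 7.1, 36.2]
width: 0.272
[ 0.47939014 -0.22350525  0.17187371] [-15.72137731   6.98196514  35.91941473] [1.6185343  1.74524722 0.23951739]
```

View pics/w12.png

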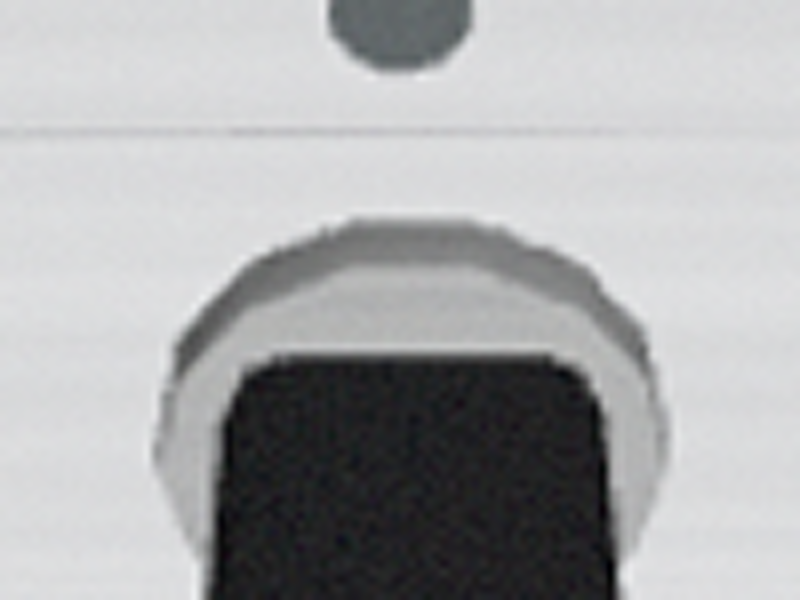

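```bash
python3 -m jog '[[0,0,0.5,0,30],[0,0,1,0,45],[0,0,1,0,55],[0,0,1,0,55],[0,0,10,0,55],[0,0,30,0,55],[0,0,55,0,55],[0,0,80,0,55],[-30,0,100,0,55],[-60,0,110,0,55]]'
python3 - <<'E'
from h import *
c=cam("wrist");cv2.imwrite("pics/w13.png",c["pixels"][:,:,::-1])
s=cam("scene"); crop(s,"pics/s13.png",230,100,80,60,10)
t=cam("top"); crop(t,"pics/t13.png",380,200,100,75,8)
st=bot.read_state();print(st['tool_pos'],st['wrist_force'],st['torque'])
E
```

```text
time: 17.8
tool_pos: [0.4196, -0.2226, 0.2777]
tcp_rot: [-0.132, 2.155, -2.158]
wrist_force: [0.0, -0.8, -0.6]
width: 0.643
[ 0.41927346 -0.22257665  0.27701728] [ 1.45096833 -0.26297106 -0.00692232] [-0.04834136 -0.02109991 -0.01175815]
```

View pics/w13.png

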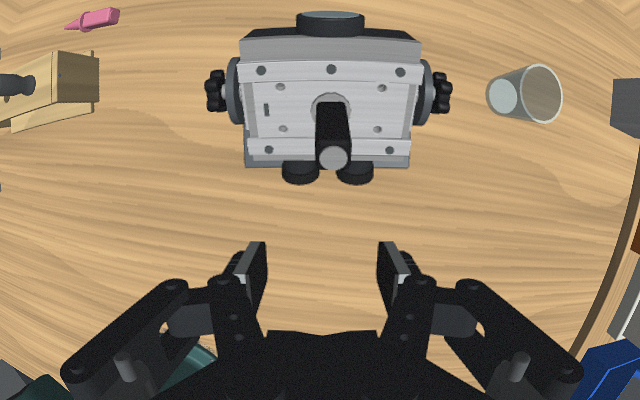

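View pics/s13.png

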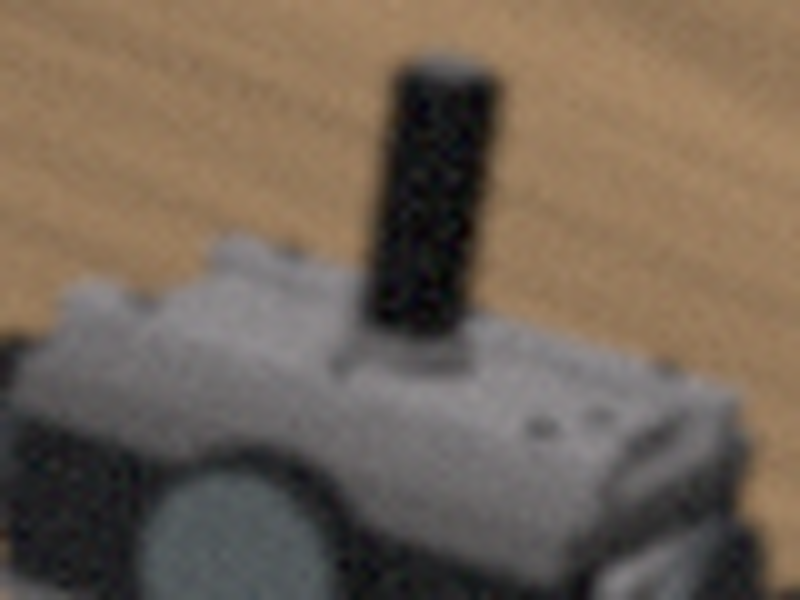

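View pics/t13.png

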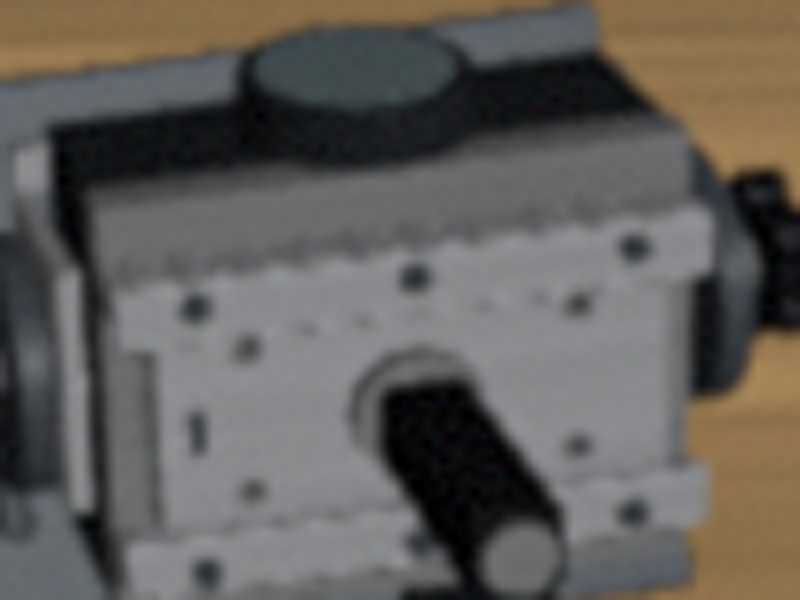

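Run:
```python
from h import *
c=cam("wrist");t=cam("top");s=cam("scene")
X,e=tri([ray(t,"top",380+521/8,200+558/8),ray(s,"scene",275.2,106.8),ray(c,"wrist",333.5,158)]);print(X,e)
X2,e=tri([ray(t,"top",380+521/8,200+558/8),ray(c,"wrist",333.5,158)]);print(X2,e)
P=np.array([.4646,-.2252,.1948])
print("pred px",proj(t,"top",P),proj(s,"scene",P),proj(c,"wrist",P))
crop(c,"pics/w14.png",235,40,200,140,4)
crop(c,"pics/w15.png",290,60,80,60,10)
```

```text
[ 0.46201434 -0.22536996  0.19281447] [np.float64(0.0014661704741306195), np.float64(0.0014782946845808577), np.float64(0.001260382492865413)]
[ 0.46272464 -0.22530873  0.19679793] [np.float64(0.0010285600434035297), np.float64(0.0010285600434035184)]
pred px [444.52048734 268.08307688] [274.00143736 106.58467463] [333.64522794 156.35254279]
```

View pics/w14.png

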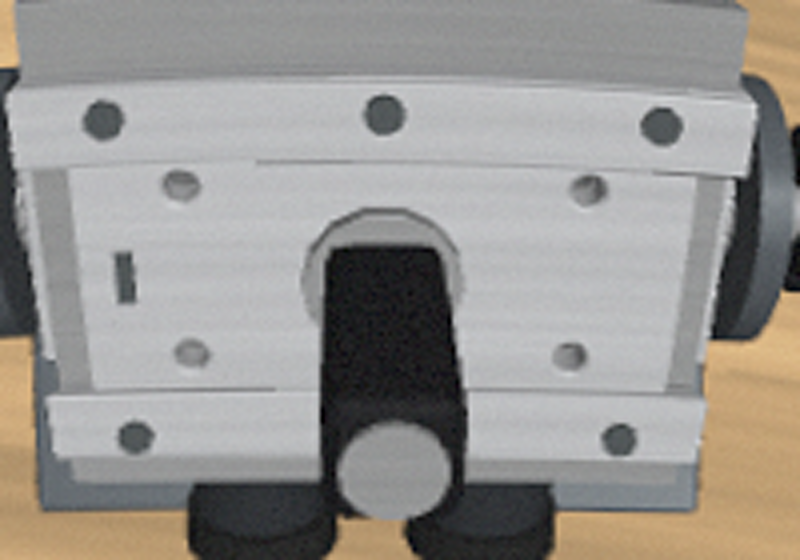

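View pics/w15.png

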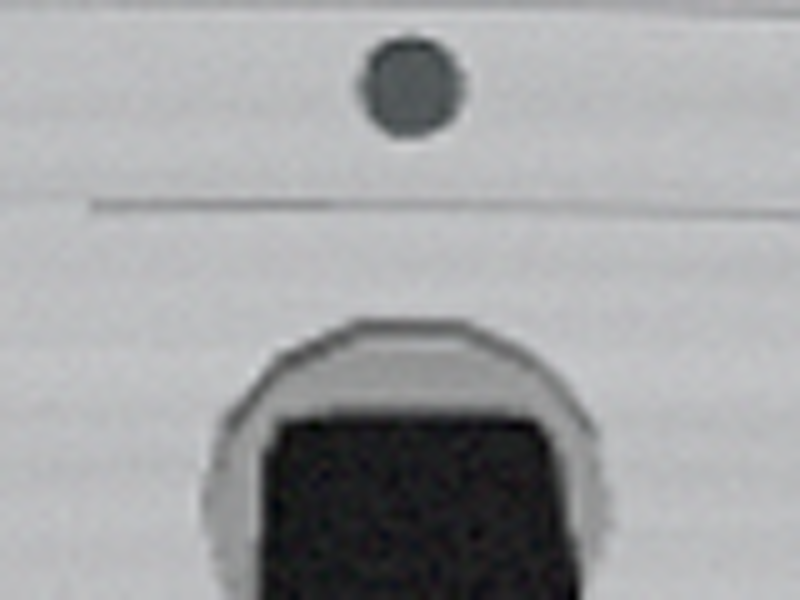

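Run:
```python
from h import *
c=cam("wrist"); st=bot.read_state()
d=np.array([.4794,-.2235,.1719])-st['tool_pos']
c2=dict(c); C=-c['R'].T@c['t']+d; c2['t']=-c['R']@C
xs=np.array([.9925,.1219,0]);ys=np.array([-.1219,.9925,0]);z=np.array([0,0,1.])
n=-.454*xs+.891*z;u=.891*xs+.454*z
H=.4673*xs-.2802*ys+.1289*z
for nm,cc in(("w12",c2),("w15",c)):
  P=lambda a,b,h:proj(cc,"wrist",H+a*u+b*ys+h*n).round(1)
  print(nm,"rail lo/hi",P(.027,0,0),P(.027,0,.005),"bolt",P(.0372,0,.005))
  for g in(0,.001,.002,.003): print(g,"lower",P(.017*.966,0,g),"upper",P(.017*.966,0,g+.006),"handle edge",P(.012,0,g+.006))
```

```text
w12 rail lo/hi [321.1 172.2] [321.  178.5] bolt [321.1 160.9]
0 lower [321.1 188.9] upper [321.  196.6] handle edge [321.  203.2]
0.001 lower [321.1 190.1] upper [321. 198.] handle edge [321.  204.6]
0.002 lower [321.1 191.4] upper [321.  199.3] handle edge [321.  205.9]
0.003 lower [321.  192.7] upper [321.  200.7] handle edge [321.  207.3]
w15 rail lo/hi [332.   79.2] [332.2  81.3] bolt [332.4  69.2]
0 lower [331.8  91.1] upper [332.   93.9] handle edge [331.9  98.8]
0.001 lower [331.8  91.6] upper [332.   94.3] handle edge [331.9  99.3]
0.002 lower [331.8  92. ] upper [332.1  94.8] handle edge [332.   99.8]
0.003 lower [331.9  92.5] upper [332.1  95.3] handle edge [332.  100.3]
```

```bash
python3 -m jog '[[-5,0,20,0,55],[-10,0,40,0,55],[-10,0,40,0,55],[-10,0,40,0,55],[-10,0,40,0,55],[-10,0,40,0,55],[-10,0,40,0,55],[-10,0,40,0,55],[-10,0,40,0,55],[-10,0,40,0,55]]'
python3 - <<'E'
from h import *
t=cam("top");cv2.imwrite("pics/t16.png",t["pixels"][:,:,::-1])
a=cv2.imread("pics/top0.png").astype(int);b=t["pixels"][:,:,::-1].astype(int)
for nm,(u,v,w,h) in dict(tray=(305,130,45,50),jar=(215,140,40,35),mallet=(370,100,60,85),punch=(140,240,30,25),driver=(215,225,30,30)).items():
    print(nm,np.abs(a-b)[v:v+h,u:u+w].mean().round(2))
E
```

```text
time: 19.4
tool_pos: [0.4095, -0.2223, 0.3156]
tcp_rot: [-0.133, 2.158, -2.158]
wrist_force: [0.4, -0.5, 0.5]
width: 0.645
tray 4.3
jar 3.37
mallet 3.64
punch 3.53
driver 3.76
```

View pics/t16.png

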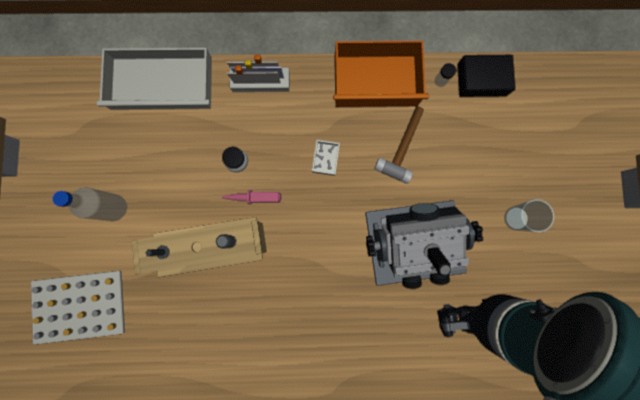

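```bash
python3 -c "
from workcell import bot
print(bot.finish_job())"
```

```text
the job is handed in; nothing more can be done
None
```

The drift is standing in the foot's centre hole with its collar on the foot. I handed the job in at about 19.5 s with the robot clear of everything.

**What I did:** I took the drift from the middle hole of the rack, gripping it across the row. I set its nose in the foot hole and tilted it to the 27° slope by letting it pivot in the jaws at low grip force. Then I pushed it along the hole's axis until it stopped. The foot was about 6 mm off at the start, and the drift drew it into line.

**Last checks:**
- **Seating:** the push met about 39 N along the hole's axis with no further movement. The collar's lower edge showed no visible gap from the foot.
- **Alignment:** the strips of floor showing at the two ends of the foot look nearly equal, so the foot is centred to within what the pictures show.
- **Other items:** the tray, jar, mallet, punch and nut driver match the first picture to within image noise.

**Weaker or disagreeing points:**
- **Handle height:** it came out 0.7 mm low from three cameras but 2.6 mm high from two, so it can't confirm the seating. That rests on the stop force and the edge views.
- **Collar position:** two wrist views put the collar about 2 mm apart along the slope, slightly more than the drift's 1.4 mm of play in the hole.
- **Pink look-alike:** it is lying down now, but looked upright in the first pictures. It was already down at 2.9 s, before the gripper went down to the rack, and I did not touch it knowingly.

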